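# Lock the gold scale and clip its cover home

### The arm

A 7-joint arm with a two-finger parallel gripper is mounted at the origin on the work surface. World frame = base frame: x ahead of the robot, y to its left, z up, the work surface at z = 0. Lengths are in m, angles in rad, forces in N, time in s.
With the tool pointing down it reaches from about 0.35 to 0.9 m from the base axis. Payload 8.1 kg.
Tool frame: the origin (TCP) lies at the very end of the fingers, on their centre line; the grasp point (between the pads) lies 19 mm behind it (grip_point_offset is the distance from the TCP to the grasp point, in m); z points along the fingers, x is the direction in which the jaws open and shut, and the axes are right-handed (so a half turn about z gives the same grasp; the last joint's range is limited). The gripper opens to 92 mm and grips with 3 to 60 N. Pads are 19 mm wide; open, the fingers measure 130 mm over their backs; the gripper's body (75 mm by 190 mm) begins 47 mm behind the grasp point.
Start: joints at [-1.392, 0.434, 0.025, 1.573, -0.012, 1.134, -0.075], TCP at [0.174, 0.6, 0.227] pointing down, gripper open.
Joint ranges: [-2.62, 2.62], [-0.44, 2.09], [-1.27, 1.32], [0.08, 2.57], [-1.32, 4.46], [0.12, 2], [-2.74, 2.74]. Speed limits (rad/s): [2.22, 2.22, 3.01, 3.01, 3.14, 3.14, 3.14].

### API

Orientations are given as a rotation vector (axis times angle).
In Python, from cell import observe, get_image, camera_model, sign_off, grip_point_offset gives the robot as it stands.
- The arm moves only by the tool play_rows, never from a script. Its argument "rows" is a list of rows, each a list of 7 numbers: the shift along the tool's x, y, z as a fraction of full scale, then the turn, a rotation vector about the tool's x, y, z as a fraction of full scale, then the closure, from -1 (fully open) to 1 (shut). A call has 1 to 5 rows; each row shifts and turns the pose as measured when the row begins, along the tool's axes as they then stand; what a row does not reach is not made up. Full scale, the value 1, is 0.15 m for a shift and 0.5 rad for a turn. A row lasts 1/10 s, in which the tool goes at most 50 mm and 8.59 degrees, less where a joint would pass 70% of its speed; a pose out of reach is approached as far as the arm can. A call with a number of a shift or a turn outside -1 to 1 is refused whole. A call with a gripper value outside its range is refused whole. The fingers move at their own pace and stop on an object; "force" is the grip in N (left out, the last holds). Time passes only in rows, so rows that do not move let the fingers close. It gives the time, the measured TCP pose, the force and the opening at its end, in the units of the state.
- observe(): the state, without advancing time (a new reading comes with each control period).
- get_image(name): name is "side" or "top"; returns the picture (384x512x3 uint8, blue, green, red); there is no depth.
- camera_model(name): a dict with "K" (3x3 intrinsics, pixels), "dist" ([k1, k2, p1, p2, k3] as OpenCV has them; the pictures are not rectified), "R" (3x3) and "t" (3): a world point X has camera coordinates R X + t. Camera axes: x right, y down, z forward; pixel columns grow to the right and rows downward; lengths in m; the calibration is good to about 2 mm. A picture is of the moment at which its call begins. camera_model takes no time and is no camera call.
- sign_off(): hands the job in, once; it reports no verdict.
The state is a dict: "clock": time; "joints": joint angles; "dq": joint speeds; "joint_efforts": joint torques, N m; "position": TCP position; "ee_rot": TCP orientation; "force": force on the tool from outside, world axes, zero at the start; "ft_torque": the same for the moment, N m; "width": opening from 0.0 (shut) to 1.0 (fully open).
Only numpy, scipy, OpenCV 4.12 (cv2) and the standard library are available. Lean on these libraries where they do the work, as an engineer would, in place of code of your own. Each camera call takes 0.05 s, during which the arm holds its last target.

### The job

Put the bench scale away for the night: on its key row press the round key, then the square key, then the long key, one at a time, each right down and let back up. Then pick up the round cover by its rib and push it down over the round weighing platform until it snaps fully home and sits level, and finish still holding it pressed down with a steady push of about 15 newtons, not letting go. Leave the bottle, the jar and the bangle beside the scale where they are.

Things in the scene. Friction and masses are not known exactly. Their poses are not given: they have to be found in the camera images.
- scale: White bench scale fixed to the table, 290 by 200 mm, flat deck 50 mm above the table; on the robot's left or right, turned up to 20 degrees. Origin on the table; x to its back, y to its left, z up; housing from x = -165 to +125 mm. In front, a row of three keys at x = -100 mm (a dark display strip in front of them); behind, the round platform at x = +45, y = 0 mm.
- platform: The scale's fixed dark grey round weighing platform, steel disc on top: 110 mm diameter, 21 mm tall above the deck, top edge bevelled over the last 7 mm to 100 mm diameter. Origin on its axis at deck height. Three steel spring catches (round noses 12 mm above the deck, standing out 5 mm) round its side give the snap.
- platform_top (a point): Centre of the platform's flat top, 71 mm above the table, on which the cover's ceiling comes to rest. As a cover goes on, its lip meets the catches with the cover's underside about 16 mm above the deck; the push rises to about 9 N, then drops suddenly as it snaps over. Home, the underside is 2 mm above the deck.
- key_round (a joint): Round dark grey key, 24 mm diameter, one of three in the row at y = -50, 0, +50 mm of the scale (which key is where varies). Value 0 up, grows as pressed to 0.006 m at the bottom; a spring, about 1.3 N at the start and 4.4 N at the bottom, brings it back. It counts as pressed below 4 mm, with the two others up.
- key_square (a joint): Square dark grey key, 22 mm sides; otherwise like the round key.
- key_long (a joint): Long dark grey key, 42 mm by 13 mm, its length along the scale's x; otherwise like the round key.
- key_round_top (a point): Centre of the round key's top face, 11 mm above the deck (61 mm above the table) when up; moves with the key.
- key_square_top (a point): Centre of the square key's top face, 11 mm above the deck when up; moves with the key.
- key_long_top (a point): Centre of the long key's top face, 11 mm above the deck when up; moves with the key.
- cover: Loose white round snap cover, 132 mm outer diameter, about 160 g, lying right way up on the table. Origin at the centre of its underside (lower rim). Flat top 23 mm above the origin, inside ceiling 19 mm, 114 mm opening inside the lip. A straight rib stands on its top. It fits the platform at any yaw.
- cover_rib (a point): Centre of the top edge of the cover's rib, 53 mm above the cover's underside. The rib is 70 mm long (along the cover's x), 14 mm thick (y) and 30 mm tall above the cover's flat top, to be pinched from above.
- bottle: Bystander: white plastic bottle, 56 mm diameter, 130 mm tall, loose; origin under its centre.
- jar: Bystander: amber glass jar, 64 mm diameter, 70 mm tall, loose; origin under its centre.
- bangle: Bystander: gold-coloured bangle lying flat, 70 mm outer diameter, 6 mm thick, loose; origin at its centre on the table.
There are look-alikes about, which are no part of the job. Leave any blue or orange look-alike of the cover alone.

How it is judged:
By the outcome, as a careful person would: the job done as asked, in the order asked, and still so for the second after the job is handed in, while the arm keeps its last pose, push and grip.
It also fails if it takes over 54 s, if anything falls off the work surface, if the arm or the gripper's body presses on something with over 40 N, if the wrist force passes 120 N, or if a joint passes its speed limit or range.

## Working session

There is one attempt and no reset: what is moved stays moved. The work goes in short steps, Python scripts to look and compute and a tool call to move; the robot and the scene stay as the last step left them, time stands still between calls to the robot, and variables do not carry over. Pictures are saved under pics/ and viewed, and the job is handed in when it is done.

Besides the shell and the picture viewer there is one more tool, called after "Call:" as name([rows], argument=value, ...), one row to a line, values as JSON. play_rows: Moves the arm, as the interface text tells. Its arguments: {"type":"object","properties":{"rows":{"type":"array","items":{"type":"array","items":{"type":"number"}}},"force":{"type":"number"}},"required":["rows"]}

```bash
mkdir -p pics; python3 - <<'E'
from cell import *
import cv2
print(observe(), grip_point_offset)
for n in("top","side"):
    im=get_image(n); cv2.imwrite(f"pics/{n}0.png",im); print(n,camera_model(n))
E
```

```text
{'clock': 0.0, 'joints': array([-1.39158734,  0.43522821,  0.02501489,  1.57409426, -0.01158268,
        1.13400407, -0.07510093]), 'dq': array([-0.00168782,  0.00165411, -0.00304253,  0.00176611, -0.00023472,
        0.00058677, -0.00095107]), 'joint_efforts': array([-8.35196133e-04, -6.67855811e+01,  9.84815732e-01, -3.14465833e+01,
       -6.05247100e-02,  4.29160742e-02,  1.73145072e-04]), 'position': array([0.17375054, 0.59983012, 0.22594332]), 'ee_rot': array([ 2.51062533e+00,  1.88666640e+00, -1.81519794e-03]), 'force': array([-0.67582365, -0.49262989,  0.18470171]), 'ft_torque': array([-0.09930118, -0.01959742, -0.01474918]), 'width': 0.9988943179206607} 0.0188
top {'K': array([[418.77815452,   0.        , 254.81058402],
       [  0.        , 418.77815452, 197.68864918],
       [  0.        ,   0.        ,   1.        ]]), 'dist': array([-0.08399762,  0.        ,  0.        ,  0.        ,  0.        ]), 'R': array([[ 1.46392793e-02, -9.99889898e-01,  2.42544681e-03],
       [-9.88945405e-01, -1.48369221e-02, -1.47535933e-01],
       [ 1.47555675e-01, -2.38814753e-04, -9.89053722e-01]]), 't': array([-0.04775623,  0.54343656,  1.249503  ])}
side {'K': array([[465.85970613,   0.        , 255.431182  ],
       [  0.        , 465.85970613, 190.77235413],
       [  0.        ,   0.        ,   1.        ]]), 'dist': array([-0.18002038,  0.        ,  0.        ,  0.        ,  0.        ]), 'R': array([[ 0.75190427, -0.6591215 ,  0.01410005],
       [-0.48662971, -0.56930643, -0.66263241],
       [ 0.44478252,  0.49137464, -0.74881204]]), 't': array([-0.43086233,  0.29578146,  1.18433044])}
```

View pics/top0.png

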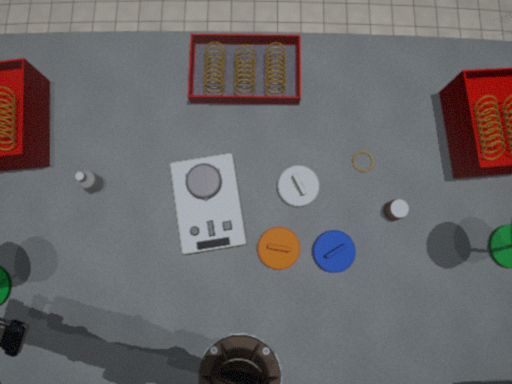

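View pics/side0.png

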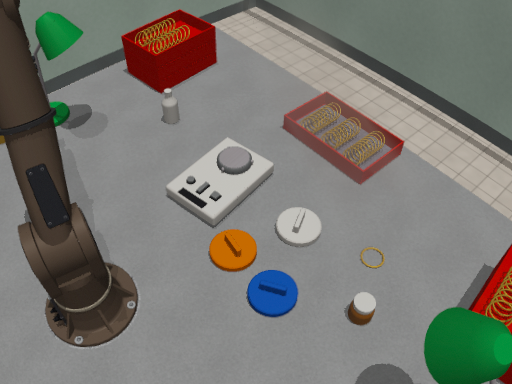

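The top view shows the scale with its keys (round at 195,231; long at 211,228; square at 227,226), the platform at (203,180), and the white cover at (298,186) with its rib. Next I'll zoom in on these.

```bash
python3 - <<'E'
import cv2
a=cv2.imread("pics/top0.png")[145:265,160:330]; cv2.imwrite("pics/zt.png",cv2.resize(a,None,fx=4.7,fy=4.7,interpolation=cv2.INTER_CUBIC))
a=cv2.imread("pics/side0.png")[130:250,160:330]; cv2.imwrite("pics/zs.png",cv2.resize(a,None,fx=4.7,fy=4.7,interpolation=cv2.INTER_CUBIC))
E
```

```text
(no output)
```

View pics/zt.png

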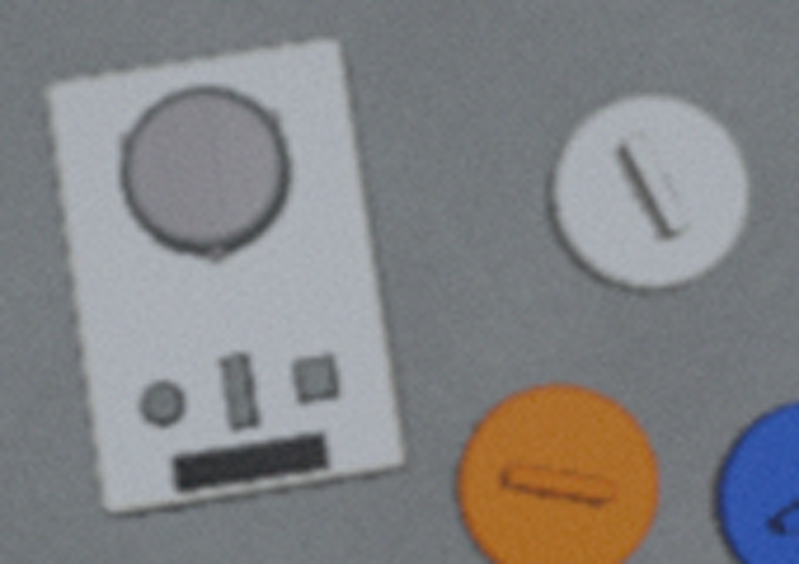

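View pics/zs.png

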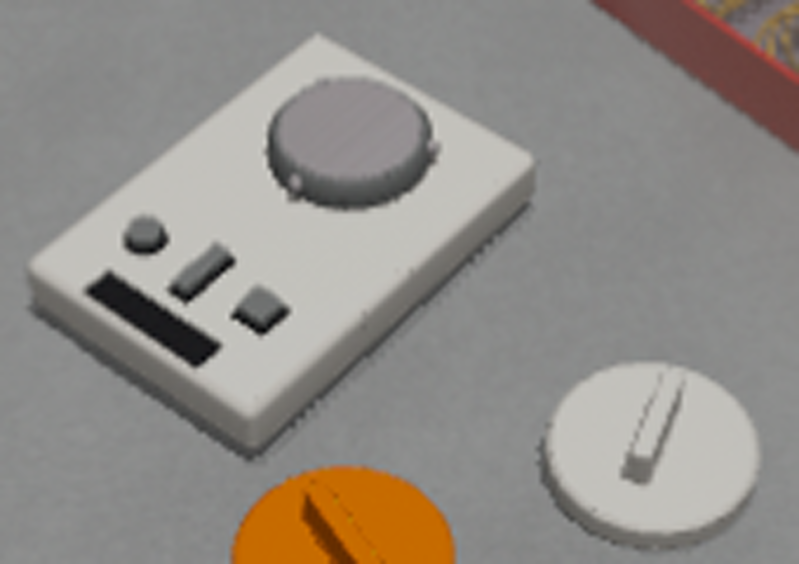

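```bash
cat > h.py <<'E'
import numpy as np, cv2, pickle
from scipy.optimize import least_squares
from scipy.spatial.transform import Rotation as Ro
from cell import *
def proj(n,X):
    c=camera_model(n); return cv2.projectPoints(np.atleast_2d(X).astype(float),cv2.Rodrigues(c["R"])[0],c["t"],c["K"],c["dist"])[0][:,0]
E
python3 - <<'E'
from h import *
def full(z,o): return np.array(o)+(np.array(z)+.5)/4.7-.5
L=[(-.165,.1,.05),(-.165,-.1,.05),(.125,-.1,.05),(.125,.1,.05),(.045,0,.071),(-.1,.05,.061),(-.1,0,.061),(-.1,-.05,.061)]
T=full([(105,511),(404,462),(338,41),(49,87),(205,170),(163,402),(239,390),(317,379)],(160,145))
S=full([(30,265),(248,418),(533,158),(318,37),(351,132),(145,230),(204,264),(262,302)],(160,130))
L=np.array(L)
def W(p): 
    c,s=np.cos(p[2]),np.sin(p[2]); return L@np.array([[c,s,0],[-s,c,0],[0,0,1]])+[p[0],p[1],0]
w=np.array([.4]*4+[1]*4)[:,None]
f=lambda p,k=3:np.r_[((proj("top",W(p))-T)*w*(k&1)).ravel(),((proj("side",W(p))-S)*w*(k>>1)).ravel()]
for k in(1,2,3):
    r=least_squares(f,[.4,.1,.2],args=(k,)); print(k,r.x); 
print(r.fun.reshape(-1,2).round(2)); print(W(r.x)[4:].round(4))
np.save("scale.npy",r.x)
# cover: contour based
for n in("top","side"):
    c=camera_model(n); print(n,-c["R"].T@c["t"])
im={n:cv2.imread(f"pics/{n}0.png") for n in("top","side")}
box={"top":(270,340,155,215),"side":(265,330,200,255)}
C={}
for n in im:
    x0,x1,y0,y1=box[n]; g=im[n].min(2)[y0:y1,x0:x1]; g=cv2.GaussianBlur(g,(3,3),0)
    th,_=cv2.threshold(g,0,255,cv2.THRESH_OTSU); m=(g>th).astype(np.uint8)
    cs,_=cv2.findContours(m,cv2.RETR_EXTERNAL,cv2.CHAIN_APPROX_NONE); k=max(cs,key=cv2.contourArea)
    C[n]=cv2.convexHull(k)[:,0]+[x0,y0]; print(n,th,C[n].min(0),C[n].max(0))
# silhouette centre: fit hull of model (cylinder 0..23mm; rib ignored for now, inside)
a=np.linspace(0,2*np.pi,72)
def model(p,th=None):
    P=[np.c_[p[0]+.066*np.cos(a),p[1]+.066*np.sin(a),0*a+z] for z in(0,.023)]
    return np.vstack(P)
def mm(p):
    out=[]
    for n in C:
        h=cv2.convexHull(proj(n,model(p)).astype(np.float32))
        m=cv2.moments(h); h2=cv2.moments(C[n].astype(np.float32)[:,None])
        out+= [m['m10']/m['m00']-h2['m10']/h2['m00'],m['m01']/m['m00']-h2['m01']/h2['m00']]
    return out
for sel in (slice(0,2),slice(2,4),slice(0,4)):
    r=least_squares(lambda p:np.array(mm(p))[sel],[.45,-.1]);print(r.x,r.fun)
E
```

```text
1 [0.54603779 0.10921066 0.17544874]
2 [0.54305947 0.1099151  0.17552759]
3 [0.54463861 0.10968224 0.17536756]
[[-0.34  0.72]
 [ 0.48  0.67]
 [ 0.23 -0.52]
 [-0.59 -0.39]
 [-0.1  -0.  ]
 [-0.35  0.79]
 [-0.07  0.7 ]
 [-0.2   0.4 ]
 [-0.53 -0.33]
 [ 0.54 -0.06]
 [ 0.99 -0.34]
 [ 0.14 -0.83]
 [ 0.46 -0.52]
 [ 0.67 -0.36]
 [ 0.2   0.2 ]
 [ 0.35  0.16]]
[[0.5889 0.1175 0.071 ]
 [0.4374 0.1415 0.061 ]
 [0.4462 0.0922 0.061 ]
 [0.4549 0.043  0.061 ]]
top [ 0.35375695 -0.03938965  1.31611785]
side [-0.0588662  -0.69755029  1.08891045]
top 140.0 [279 165] [318 205]
side 159.0 [277 207] [320 242]
[ 0.59058579 -0.17693931] [2.54764643e-07 2.73782632e-08]
[ 0.59131182 -0.16985071] [ 1.29051028e-06 -1.22356641e-06]
[ 0.59051583 -0.17350927] [-1.08224675  0.00394658  0.68669788  0.89870306]
```

```bash
cat > ov.py <<'E'
from h import *
def ov(cx,cy,th,name):
    a=np.linspace(0,2*np.pi,72); c,s=np.cos(th),np.sin(th)
    out=[]
    for n,o in(("top",(265,155)),("side",(265,195))):
        im=cv2.imread(f"pics/{n}0.png")[o[1]:o[1]+65,o[0]:o[0]+65]; f=6
        im=cv2.resize(im,None,fx=f,fy=f,interpolation=cv2.INTER_CUBIC)
        def dr(P,col):
            q=((proj(n,P)-o+.5)*f-.5); cv2.polylines(im,[np.round(q*16).astype(np.int32)],True,col,1,cv2.LINE_AA,4)
        for z,col in((0,(0,0,255)),(.023,(0,200,0))): dr(np.c_[cx+.066*np.cos(a),cy+.066*np.sin(a),0*a+z],col)
        for z,col in((.023,(255,0,0)),(.053,(255,0,255))):
            dr([(cx+c*u-s*v,cy+s*u+c*v,z) for u,v in((.035,.007),(-.035,.007),(-.035,-.007),(.035,-.007))],col)
        out.append(im)
    cv2.imwrite(name,np.hstack(out))
E
python3 - <<'E'
from ov import *
ov(.5905,-.1735,.5,"pics/o1.png")
E
```

```text
(no output)
```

View pics/o1.png

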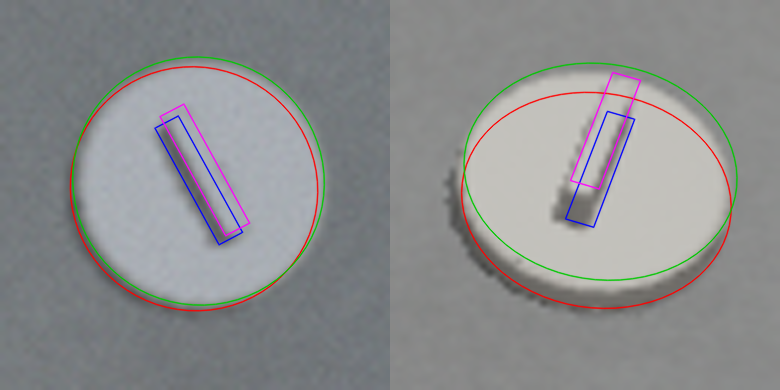

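```bash
python3 - <<'E'
from ov import *
ov(.5875,-.1745,.49,"pics/o2.png")
E
```

```text
(no output)
```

View pics/o2.png

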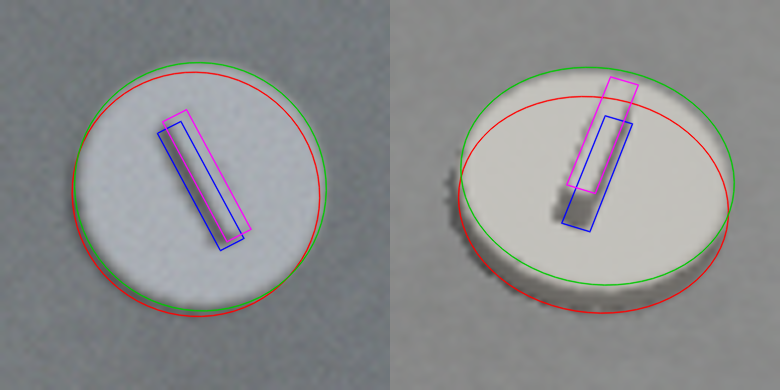

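```bash
cat >> h.py <<'E'
def plan(pos,yaw,grip,nmax=5,step=.048,ang=.14,level=True):
    """suggest rows from the measured pose to world pos, tool down with tool x at yaw"""
    o=observe(); p=o["position"].copy(); R=Ro.from_rotvec(o["ee_rot"])
    c,s=np.cos(yaw),np.sin(yaw); Rt=Ro.from_matrix(np.array([[c,s,0],[s,-c,0],[0,0,-1]]))
    rows=[]; pos=np.array(pos)
    for _ in range(nmax):
        d=pos-p; rv=(R.inv()*Rt).as_rotvec(); n=max(1,np.ceil(np.linalg.norm(d)/step),np.ceil(np.linalg.norm(rv)/ang))
        sh=R.inv().apply(d/n)/.15; tu=rv/n/.5
        sh=sh.round(3);tu=tu.round(3); rows.append([float(x) for x in [*sh,*tu]]+[grip])
        p=p+R.apply(sh*.15); R=R*Ro.from_rotvec(tu*.5)
        if n==1: break
    m=Ro.from_rotvec(o["ee_rot"]).as_matrix()
    print("t",round(o["clock"],2),"pos",o["position"].round(4),"yaw",np.arctan2(m[1,0],m[0,0]).round(4),"tilt",m[:2,2].round(4),"F",o["force"].round(2),"T",o["ft_torque"].round(2),"w",round(o["width"],3),"left",np.round(pos-p,4))
    print(str(rows).replace(" ",""))
E
python3 -c "
from h import *
plan([.437,.1415,.15],.175,1,5)
plan([.437,.1415,.15],.175,1,15)"
```

```text
t 0.1 pos [0.1737 0.5999 0.226 ] yaw 1.289 tilt [-0.0003 -0.0014] F [-0.29 -0.08  0.53] T [-0.04  0.02  0.04] w 0.996 left [ 0.1537 -0.2675 -0.0443]
[[-0.204,0.211,0.043,0.0,0.0,0.186,1],[-0.183,0.229,0.043,0.0,0.0,0.186,1],[-0.161,0.245,0.042,0.0,0.0,0.186,1],[-0.138,0.259,0.043,0.0,0.0,0.186,1],[-0.113,0.271,0.042,0.0,0.0,0.185,1]]
t 0.1 pos [0.1737 0.5999 0.226 ] yaw 1.289 tilt [-0.0003 -0.0014] F [-0.29 -0.08  0.53] T [-0.04  0.02  0.04] w 0.996 left [-0.  0. -0.]
[[-0.204,0.211,0.043,0.0,0.0,0.186,1],[-0.183,0.229,0.043,0.0,0.0,0.186,1],[-0.161,0.245,0.042,0.0,0.0,0.186,1],[-0.138,0.259,0.043,0.0,0.0,0.186,1],[-0.113,0.271,0.042,0.0,0.0,0.185,1],[-0.088,0.28,0.043,0.0,0.0,0.186,1],[-0.061,0.287,0.042,0.0,0.0,0.185,1],[-0.034,0.292,0.043,0.0,0.0,0.186,1],[-0.007,0.294,0.042,0.001,0.0,0.185,1],[0.02,0.293,0.042,0.001,0.001,0.186,1],[0.047,0.29,0.043,0.0,0.0,0.185,1],[0.074,0.285,0.042,0.001,0.001,0.186,1]]
```

Call:
play_rows([
  [-0.2,0.21,0.04,0,0,0.186,1],
  [-0.18,0.23,0.04,0,0,0.186,1],
  [-0.16,0.245,0.04,0,0,0.186,1],
  [-0.14,0.26,0.04,0,0,0.186,1],
  [-0.11,0.27,0.04,0,0,0.186,1],
], force=20)

```text
clock: 0.6
position: [0.281, 0.4088, 0.1929]
ee_rot: [-2.881, -1.25, 0.005]
force: [1.2, -0.2, -0.6]
width: 0.613
```

```bash
python3 -c "
from h import *
plan([.437,.1415,.15],.175,1,5)"
```

```text
t 0.6 pos [0.281  0.4088 0.1929] yaw 0.8188 tilt [-0.0035 -0.0002] F [ 1.18 -0.17 -0.64] T [-0.04 -0.06  0.03] w 0.613 left [ 0.0444 -0.0764 -0.0122]
[[-0.084,0.283,0.04,-0.0,0.001,0.184,1],[-0.058,0.289,0.04,-0.0,0.001,0.184,1],[-0.031,0.293,0.04,-0.001,0.001,0.184,1],[-0.004,0.295,0.041,-0.0,0.001,0.184,1],[0.023,0.294,0.041,-0.001,0.001,0.184,1]]
```

Motion tracks well. I'll keep going.

Call:
play_rows([
  [-0.08,0.28,0.04,0,0,0.184,1],
  [-0.06,0.29,0.04,0,0,0.184,1],
  [-0.03,0.29,0.04,0,0,0.184,1],
  [0,0.295,0.04,0,0,0.184,1],
  [0.02,0.295,0.04,0,0,0.184,1],
])

```text
clock: 1.1
position: [0.3934, 0.209, 0.161]
ee_rot: [-3.096, -0.532, 0.006]
force: [0.7, 1.0, -0.0]
width: 0.176
```

```bash
python3 -c "
from h import *
plan([.437,.1415,.11],.175,1,5)"
```

```text
t 1.1 pos [0.3934 0.209  0.161 ] yaw 0.3401 tilt [-0.0038 -0.0001] F [ 0.66  1.01 -0.04] T [-0.06 -0.    0.02] w 0.176 left [ 0.     -0.0001 -0.0001]
[[0.063,0.261,0.17,-0.001,0.004,0.165,1],[0.083,0.254,0.169,-0.001,0.003,0.165,1]]
```

Call:
play_rows([
  [0.06,0.26,0.16,0,0.004,0.165,1],
  [0.08,0.25,0.16,0,0.003,0.165,1],
  [0,0,0,0,0,0,1],
])

```text
clock: 1.4
position: [0.4393, 0.1334, 0.1117]
ee_rot: [3.131, 0.247, 0.004]
force: [-0.2, -0.0, 0.4]
width: 0.002
```

```bash
python3 -c "
from h import *
plan([.437,.1415,.07],.175,1,5)
for n in('top','side'):
    im=get_image(n); cv2.imwrite('pics/k_%s.png'%n,im)
a=cv2.imread('pics/k_top.png')[180:260,160:260];b=cv2.imread('pics/k_side.png')[150:230,160:260]
cv2.imwrite('pics/k.png',cv2.resize(np.hstack([a,b]),None,fx=4,fy=4,interpolation=cv2.INTER_CUBIC))"
```

```text
t 1.4 pos [0.4393 0.1334 0.1117] yaw 0.1573 tilt [ 0.0026 -0.0002] F [-0.18 -0.02  0.42] T [-0.1   0.08 -0.02] w 0.002 left [ 0.0001 -0.      0.    ]
[[-0.008,-0.056,0.278,0.001,-0.005,-0.035,1]]
```

View pics/k.png

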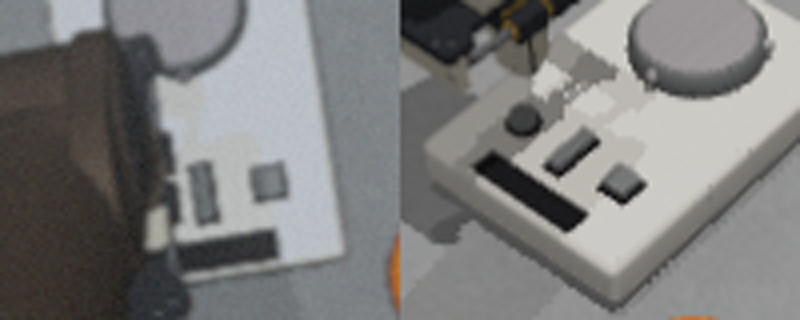

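The gripper is shut above the round key, which is visible just below it in the side view at (523,118). I'll centre on the key and descend.

Call:
play_rows([
  [-0.01,-0.05,0.13,0,-0.004,-0.035,1],
  [0,0,0.12,0,0,0,1],
])

```text
clock: 1.7
position: [0.4366, 0.1488, 0.0772]
ee_rot: [-3.122, -0.294, -0.008]
force: [-0.1, 0.9, 0.5]
width: 0.004
```

```bash
python3 -c "
from h import *
plan([.437,.1415,.064],.175,1,5)"
```

```text
t 1.7 pos [0.4366 0.1488 0.0772] yaw 0.1879 tilt [0.0044 0.0059] F [-0.08  0.94  0.48] T [-0.12  0.07 -0.  ] w 0.004 left [ 0.0001 -0.0001 -0.    ]
[[-0.007,0.048,0.088,-0.01,-0.011,0.026,1]]
```

Call:
play_rows([
  [0,0.025,0.05,-0.005,-0.005,0.01,1],
  [0,0,0,0,0,0,1],
])

```text
clock: 1.9
position: [0.4355, 0.1474, 0.0688]
ee_rot: [-3.125, -0.295, -0.0]
force: [0.2, -0.4, -0.2]
width: 0.005
```

```bash
python3 -c "
from h import *
plan([.437,.1415,.064],.175,1,5)"
```

```text
t 1.9 pos [0.4355 0.1474 0.0688] yaw 0.1883 tilt [-0.0002  0.003 ] F [ 0.22 -0.41 -0.17] T [-0.07  0.06 -0.07] w 0.005 left [ 0.      0.0001 -0.    ]
[[0.002,0.041,0.032,-0.006,-0.001,0.027,1]]
```

Call:
play_rows([
  [0,0.04,0.02,-0.005,0,0.02,1],
  [0,0,0.03,0,0,0,1],
  [0,0,0.02,0,0,0,1],
])

```text
clock: 2.2
position: [0.4374, 0.1428, 0.0596]
ee_rot: [-3.127, -0.282, -0.004]
force: [-1.1, 0.4, 1.9]
width: 0.002
```

```bash
python3 -c "
from h import *
plan([.437,.1415,.055],.175,1,5)"
```

```text
t 2.2 pos [0.4374 0.1428 0.0596] yaw 0.1798 tilt [0.0025 0.0023] F [-1.13  0.4   1.9 ] T [ 0.12  0.29 -0.04] w 0.002 left [-0.0001  0.      0.    ]
[[-0.004,0.008,0.031,-0.004,-0.006,0.01,1]]
```

Call:
play_rows([
  [0,0.005,0.025,0,-0.003,0,1],
  [0,0,0.02,0,0,0,1],
  [0,0,0.01,0,0,0,1],
])

```text
clock: 2.5
position: [0.4378, 0.1426, 0.0543]
ee_rot: [-3.124, -0.281, -0.002]
force: [-12.6, -4.6, 51.5]
width: 0.004
```

```bash
python3 -c "
from h import *
plan([.437,.1415,.055],.175,1,5)"
```

```text
t 2.5 pos [0.4378 0.1426 0.0543] yaw 0.1796 tilt [0.0009 0.0055] F [-12.64  -4.59  51.54] T [-0.95  3.03  0.04] w 0.004 left [ 0.0001 -0.0001  0.    ]
[[-0.007,0.006,-0.005,-0.01,-0.004,0.009,1]]
```

The key bottomed with a sharp rise to 51 N, because the arm is stiff. I'll press the next keys more gently. Now releasing.

Call:
play_rows([
  [0,0,-0.06,0,0,0,1],
  [0,0,-0.08,0,0,0,1],
  [0,0,-0.02,0,0,0,1],
])

```text
clock: 2.8
position: [0.4384, 0.1421, 0.0796]
ee_rot: [-3.123, -0.279, -0.004]
force: [-0.1, 0.5, -0.2]
width: 0.007
```

```bash
python3 -c "
from h import *
plan([.455,.043,.08],.175,1,5)"
```

```text
t 2.8 pos [0.4384 0.1421 0.0796] yaw 0.1784 tilt [0.002  0.0065] F [-0.07  0.46 -0.25] T [-0.08  0.05  0.  ] w 0.007 left [ 0.  0. -0.]
[[-0.003,0.223,-0.002,-0.004,-0.002,0.002,1],[-0.002,0.223,-0.002,-0.004,-0.002,0.002,1],[-0.003,0.224,-0.002,-0.004,-0.002,0.003,1]]
```

Call:
play_rows([
  [0,0.17,-0.02,-0.008,-0.004,0,1],
  [0,0.2,0,0,0,0,1],
  [0,0.17,0,0,0,0,1],
  [0,0.06,0,0,0,0,1],
  [0,0,0,0,0,0,1],
])

```text
clock: 3.3
position: [0.4555, 0.0521, 0.0814]
ee_rot: [-3.126, -0.284, -0.004]
force: [0.3, 0.3, 0.3]
width: 0.01
```

```bash
python3 -c "
from h import *
plan([.455,.043,.066],.175,1,5)"
```

```text
t 3.3 pos [0.4555 0.0521 0.0814] yaw 0.1815 tilt [0.0021 0.0026] F [0.32 0.26 0.33] T [-0.11  0.01 -0.  ] w 0.01 left [ 0.0001  0.     -0.0001]
[[-0.015,0.059,0.102,-0.004,-0.005,0.013,1]]
```

Call:
play_rows([
  [-0.01,0.04,0.05,-0.003,-0.004,0.01,1],
  [0,0.005,0.03,0,0,0,1],
  [0,0,0.01,0,0,0,1],
])

```text
clock: 3.6
position: [0.4548, 0.0473, 0.0662]
ee_rot: [-3.128, -0.28, 0.001]
force: [-0.6, 0.2, -0.2]
width: 0.006
```

```bash
python3 -c "
from h import *
plan([.455,.043,.06],.175,1,5)"
```

```text
t 3.6 pos [0.4548 0.0473 0.0662] yaw 0.1786 tilt [-0.0005  0.0014] F [-0.62  0.21 -0.2 ] T [-0.11 -0.01  0.03] w 0.006 left [ 0.     -0.      0.0001]
[[-0.004,0.028,0.042,-0.003,0.0,0.007,1]]
```

Call:
play_rows([
  [0,0.025,0.02,0,0,0.005,1],
  [0,0,0.02,0,0,0,1],
  [0,0,0.01,0,0,0,1],
])

```text
clock: 3.9
position: [0.4553, 0.0446, 0.0577]
ee_rot: [-3.128, -0.279, 0.002]
force: [-0.6, -0.4, 3.8]
width: 0.004
```

```bash
python3 -c "
from h import *
plan([.455,.043,.0555],.175,1,5)"
```

```text
t 3.9 pos [0.4553 0.0446 0.0577] yaw 0.1783 tilt [-0.0012  0.0014] F [-0.64 -0.41  3.82] T [-0.17  0.19 -0.03] w 0.004 left [ 0.     -0.      0.0001]
[[-0.004,0.01,0.015,-0.003,0.002,0.007,1]]
```

Call:
play_rows([
  [0,0,0.012,0,0,0,1],
  [0,0,0.004,0,0,0,1],
  [0,0,0.002,0,0,0,1],
])

```text
clock: 4.2
position: [0.4553, 0.0446, 0.0552]
ee_rot: [-3.127, -0.28, 0.001]
force: [-2.8, -2.1, 10.9]
width: 0.005
```

```bash
python3 -c "
from h import *
plan([.455,.043,.0555],.175,1,5)"
```

```text
t 4.2 pos [0.4553 0.0446 0.0552] yaw 0.1783 tilt [-0.0011  0.0016] F [-2.83 -2.14 10.92] T [-0.34  0.67  0.05] w 0.005 left [-0. -0.  0.]
[[-0.004,0.01,-0.002,-0.004,0.002,0.007,1]]
```

The square key bottomed at 10.9 N. I'll release it and move to the long key.

Call:
play_rows([
  [0,0,-0.06,0,0,0,1],
  [0,0,-0.08,0,0,0,1],
  [0,-0.1,-0.02,0,0,0,1],
  [0,-0.14,0,0,0,0,1],
  [0,-0.06,0,0,0,0,1],
])

```text
clock: 4.7
position: [0.4481, 0.0892, 0.0821]
ee_rot: [-3.127, -0.274, -0.001]
force: [-0.5, 0.1, -0.6]
width: 0.004
```

```bash
python3 -c "
from h import *
plan([.4462,.0922,.066],.175,1,5)"
```

```text
t 4.7 pos [0.4481 0.0892 0.0821] yaw 0.1748 tilt [0.0006 0.0022] F [-0.54  0.12 -0.58] T [-0.1   0.1  -0.02] w 0.004 left [ 0. -0. -0.]
[[-0.009,-0.022,0.107,-0.004,-0.002,-0.0,1]]
```

Call:
play_rows([
  [-0.01,0,0.05,-0.003,0,0,1],
  [0,0,0.04,0,0,0,1],
  [0,0,0.01,0,0,0,1],
])

```text
clock: 5.0
position: [0.4464, 0.0893, 0.0663]
ee_rot: [-3.129, -0.278, -0.002]
force: [-0.6, 0.4, -0.2]
width: 0.004
```

```bash
python3 -c "
from h import *
plan([.4462,.0922,.0575],.175,1,5)"
```

```text
t 5.0 pos [0.4464 0.0893 0.0663] yaw 0.1774 tilt [0.0014 0.0008] F [-0.57  0.37 -0.25] T [-0.07 -0.02  0.01] w 0.004 left [ 0.      0.     -0.0001]
[[0.002,-0.019,0.058,-0.001,-0.003,0.005,1]]
```

Call:
play_rows([
  [0,-0.018,0.02,0,0,0,1],
  [0,0,0.02,0,0,0,1],
  [0,0,0.01,0,0,0,1],
])

```text
clock: 5.3
position: [0.4459, 0.0907, 0.0577]
ee_rot: [-3.129, -0.275, -0.001]
force: [-0.3, 1.0, 2.9]
width: 0.004
```

```bash
python3 -c "
from h import *
plan([.4462,.0922,.0555],.175,1,5)"
```

```text
t 5.3 pos [0.4459 0.0907 0.0577] yaw 0.1751 tilt [0.0004 0.0002] F [-0.28  0.99  2.94] T [0.18 0.22 0.  ] w 0.004 left [-0.0001  0.      0.0001]
[[0.004,-0.009,0.015,-0.0,-0.001,0.0,1]]
```

Call:
play_rows([
  [0,0,0.012,0,0,0,1],
  [0,0,0.004,0,0,0,1],
  [0,0,0.002,0,0,0,1],
])

```text
clock: 5.6
position: [0.4459, 0.0907, 0.0551]
ee_rot: [-3.129, -0.274, -0.0]
force: [-2.8, 0.6, 11.6]
width: 0.005
```

```bash
python3 -c "
from h import *
plan([.4462,.0922,.0555],.175,1,5)"
```

```text
t 5.6 pos [0.4459 0.0907 0.0551] yaw 0.1746 tilt [0.0001 0.0009] F [-2.76  0.64 11.64] T [0.08 0.75 0.01] w 0.005 left [0.0001 0.0001 0.0001]
[[0.003,-0.009,-0.002,-0.002,-0.001,-0.001,1]]
```

Call:
play_rows([
  [0,0,-0.08,0,0,0,1],
  [0,0,-0.15,0,0,0,1],
  [0,0,-0.15,0,0,0,1],
])

```text
clock: 5.9
position: [0.4445, 0.0892, 0.1115]
ee_rot: [3.128, 0.272, -0.007]
force: [1.5, 0.9, -0.6]
width: 0.008
```

```bash
python3 -c "
from h import *
plan([.588,-.174,.13],.48-np.pi/2,-1,5)
plan([.588,-.174,.13],.48-np.pi/2,-1,15)"
```

```text
t 5.9 pos [0.4445 0.0892 0.1115] yaw 0.1735 tilt [-0.004  -0.0021] F [ 1.51  0.93 -0.62] T [-0.06 -0.02  0.01] w 0.008 left [ 0.0717 -0.1317  0.0092]
[[0.064,0.189,-0.012,0.001,0.001,0.253,-1],[0.087,0.18,-0.012,0.001,0.001,0.253,-1],[0.109,0.167,-0.013,0.001,0.001,0.253,-1],[0.13,0.152,-0.013,0.001,0.0,0.253,-1],[0.148,0.135,-0.013,0.001,0.001,0.253,-1]]
t 5.9 pos [0.4445 0.0892 0.1115] yaw 0.1735 tilt [-0.004  -0.0021] F [ 1.51  0.93 -0.62] T [-0.06 -0.02  0.01] w 0.008 left [ 0.0001 -0.     -0.    ]
[[0.064,0.189,-0.012,0.001,0.001,0.253,-1],[0.087,0.18,-0.012,0.001,0.001,0.253,-1],[0.109,0.167,-0.013,0.001,0.001,0.253,-1],[0.13,0.152,-0.013,0.001,0.0,0.253,-1],[0.148,0.135,-0.013,0.001,0.001,0.253,-1],[0.163,0.115,-0.012,0.0,0.001,0.253,-1],[0.177,0.093,-0.012,0.001,0.0,0.253,-1],[0.187,0.071,-0.013,0.0,0.001,0.253,-1],[0.195,0.046,-0.012,0.001,0.0,0.252,-1],[0.198,0.022,-0.013,0.0,0.001,0.253,-1]]
```

Call:
play_rows([
  [0.06,0.19,-0.02,0,0,0.25,-1],
  [0.09,0.18,-0.01,0,0,0.25,-1],
  [0.11,0.17,-0.01,0,0,0.25,-1],
  [0.13,0.15,-0.01,0,0,0.25,-1],
  [0.15,0.135,0,0,0,0.25,-1],
])

```text
clock: 6.4
position: [0.5192, -0.0434, 0.1223]
ee_rot: [-3.056, 0.722, -0.001]
force: [0.5, 0.9, -0.0]
width: 0.39
```

```bash
python3 -c "
from h import *
plan([.588,-.174,.13],.48-np.pi/2,-1,5)"
```

```text
t 6.4 pos [ 0.5192 -0.0434  0.1223] yaw -0.4641 tilt [0.001  0.0015] F [ 0.52  0.9  -0.03] T [-0.11  0.08 -0.01] w 0.39 left [-0.     -0.0001 -0.    ]
[[0.16,0.115,-0.01,-0.001,0.0,0.251,-1],[0.173,0.094,-0.01,-0.001,0.0,0.251,-1],[0.183,0.071,-0.011,-0.0,0.0,0.25,-1],[0.191,0.048,-0.01,-0.001,0.0,0.251,-1],[0.195,0.023,-0.011,-0.0,0.001,0.25,-1]]
```

Call:
play_rows([
  [0.16,0.115,-0.01,0,0,0.25,-1],
  [0.17,0.095,-0.01,0,0,0.25,-1],
  [0.18,0.07,-0.01,0,0,0.25,-1],
  [0.17,0.05,0,0,0,0.22,-1],
  [0.06,0.01,0,0,0,0.08,-1],
])

```text
clock: 6.9
position: [0.5764, -0.1631, 0.1268]
ee_rot: [2.743, -1.529, 0.004]
force: [0.1, -1.3, -0.4]
width: 0.827
```

```bash
python3 -c "
from h import *
plan([.588,-.174,.1],.48-np.pi/2,-1,5)"
```

```text
t 6.9 pos [ 0.5764 -0.1631  0.1268] yaw -1.0171 tilt [ 0.0018 -0.0024] F [ 0.15 -1.31 -0.38] T [-0.13  0.18  0.02] w 0.827 left [ 0.0001  0.     -0.    ]
[[0.102,-0.027,0.179,-0.001,-0.006,0.147,-1]]
```

Call:
play_rows([
  [0.06,-0.03,0.08,0,-0.005,0.1,-1],
  [0.02,0,0.1,0,0,0.03,-1],
  [0,0,0.02,0,0,0,-1],
])

```text
clock: 7.2
position: [0.5862, -0.1724, 0.0952]
ee_rot: [2.691, -1.62, 0.001]
force: [-0.7, 0.4, -0.2]
width: 0.998
```

```bash
python3 -c "
from h import *
plan([.588,-.174,.06],.48-np.pi/2,-1,5)
for n in('top','side'):
    im=get_image(n); cv2.imwrite('pics/c_%s.png'%n,im)
a=cv2.imread('pics/c_top.png')[140:240,240:340];b=cv2.imread('pics/c_side.png')[160:260,240:340]
cv2.imwrite('pics/c.png',cv2.resize(np.hstack([a,b]),None,fx=4,fy=4,interpolation=cv2.INTER_CUBIC))"
```

```text
t 7.2 pos [ 0.5862 -0.1724  0.0952] yaw -1.0841 tilt [-0.0001 -0.001 ] F [-0.74  0.43 -0.17] T [-0.09  0.19  0.01] w 0.998 left [-0. -0.  0.]
[[0.015,-0.006,0.235,0.001,-0.002,0.013,-1]]
```

View pics/c.png

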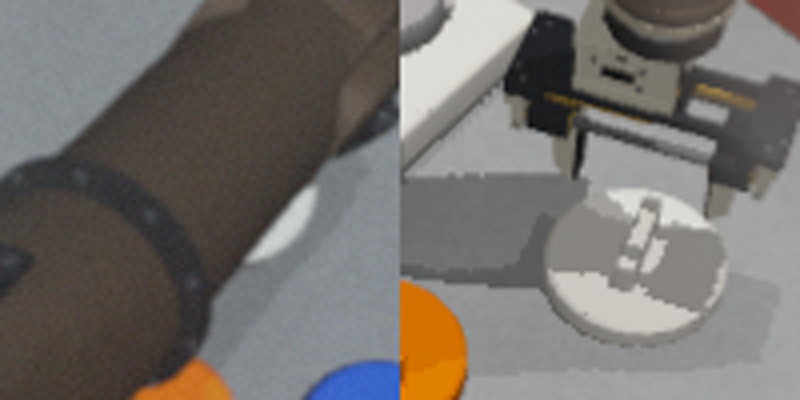

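In the side view the fingers straddle the rib at (640,240) on both sides. I'll descend to about 0.028.

Call:
play_rows([
  [0.015,-0.005,0.12,0,0,0.01,-1],
  [0,0,0.15,0,0,0,-1],
  [0,0,0.1,0,0,0,-1],
  [0,0,0.03,0,0,0,-1],
])

```text
clock: 7.7
position: [0.589, -0.1711, 0.035]
ee_rot: [-2.69, 1.617, -0.004]
force: [-0.5, 0.7, 0.1]
width: 0.999
```

```bash
python3 -c "
from h import *
plan([.588,-.174,.028],.48-np.pi/2,-1,5)"
```

```text
t 7.7 pos [ 0.589  -0.1711  0.035 ] yaw -1.0825 tilt [0.0035 0.0008] F [-0.54  0.67  0.08] T [-0.08  0.12 -0.04] w 0.999 left [0. 0. 0.]
[[0.014,0.015,0.047,-0.007,-0.002,0.017,-1]]
```

Call:
play_rows([
  [0.012,0.015,0.025,-0.005,0,0.01,-1],
  [0,0,0.015,0,0,0,-1],
  [0,0,0,0,0,0,1],
  [0,0,0,0,0,0,1],
  [0,0,0,0,0,0,1],
], force=25)

```text
clock: 8.2
position: [0.5882, -0.1741, 0.0297]
ee_rot: [-2.688, 1.625, -0.003]
force: [0.5, -0.2, 0.1]
width: 0.788
```

Call:
play_rows([
  [0,0,0,0,0,0,1],
  [0,0,0,0,0,0,1],
  [0,0,0,0,0,0,1],
  [0,0,0,0,0,0,1],
  [0,0,0,0,0,0,1],
])

```text
clock: 8.7
position: [0.5889, -0.1742, 0.0307]
ee_rot: [-2.688, 1.624, -0.006]
force: [0.3, 0.1, 0.3]
width: 0.355
```

Call:
play_rows([
  [0,0,0,0,0,0,1],
  [0,0,0,0,0,0,1],
  [0,0,0,0,0,0,1],
], force=45)

```text
clock: 9.0
position: [0.5889, -0.1741, 0.0306]
ee_rot: [-2.688, 1.624, -0.006]
force: [0.3, -0.1, 0.2]
width: 0.149
```

```bash
python3 -c "
from h import *
plan([.588,-.174,.028],.48-np.pi/2,1,5)"
```

```text
t 9.0 pos [ 0.5889 -0.1741  0.0306] yaw -1.0871 tilt [ 0.0038 -0.0007] F [ 0.3  -0.12  0.22] T [-0.05  0.16  0.  ] w 0.149 left [ 0.     -0.     -0.0001]
[[-0.004,0.005,0.017,-0.006,-0.005,0.007,1]]
```

Call:
play_rows([
  [0,0,0,0,0,0,1],
  [0,0,0,0,0,0,1],
  [0,0,-0.02,0,0,0,1],
  [0,0,-0.06,0,0,0,1],
  [0,0,-0.1,0,0,0,1],
])

```text
clock: 9.5
position: [0.587, -0.1735, 0.0571]
ee_rot: [2.689, -1.625, -0.001]
force: [-0.2, 1.0, -2.2]
width: 0.153
```

Call:
play_rows([
  [0,0,-0.15,0,0,0,1],
  [0,0,-0.15,0,0,0,1],
  [0,0,-0.12,0,0,0,1],
  [0,0,-0.05,0,0,0,1],
  [0,0,0,0,0,0,1],
])

```text
clock: 10.0
position: [0.588, -0.1746, 0.137]
ee_rot: [-2.687, 1.626, -0.007]
force: [0.6, -0.5, -1.6]
width: 0.151
```

```bash
python3 -c "
from h import *
plan([.5889,.1175,.15],.48-np.pi/2,1,15)
for n in('top','side'):
    im=get_image(n); cv2.imwrite('pics/l_%s.png'%n,im)
a=cv2.imread('pics/l_top.png')[130:250,160:340];b=cv2.imread('pics/l_side.png')[130:250,160:340]
cv2.imwrite('pics/l.png',cv2.resize(np.vstack([a,b]),None,fx=2.5*1,fy=2.5,interpolation=cv2.INTER_CUBIC))"
```

```text
t 10.0 pos [ 0.588  -0.1746  0.137 ] yaw -1.0882 tilt [ 0.0043 -0.001 ] F [ 0.57 -0.48 -1.59] T [-0.09  0.16 -0.01] w 0.151 left [-0.      0.     -0.0001]
[[-0.246,-0.13,-0.013,-0.001,-0.001,0.001,1],[-0.246,-0.13,-0.013,-0.001,-0.001,0.001,1],[-0.246,-0.13,-0.012,-0.001,-0.001,0.001,1],[-0.246,-0.129,-0.012,-0.001,-0.001,0.001,1],[-0.246,-0.129,-0.013,-0.001,-0.001,0.0,1],[-0.247,-0.129,-0.012,-0.001,-0.0,0.001,1],[-0.246,-0.13,-0.013,-0.001,-0.001,0.0,1]]
```

View pics/l.png

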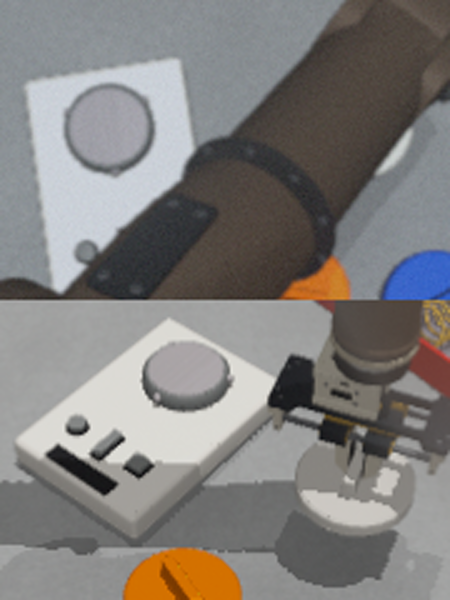

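The cover is lifted, with a 1.6 N load, and looks level. I'll check its offset in the hand with a model overlay in the side view.

```bash
cat > ov2.py <<'E'
from h import *
def ov2(img,n,cx,cy,z0,th,o,name,w=100,f=6):
    a=np.linspace(0,2*np.pi,72); c,s=np.cos(th),np.sin(th)
    im=img[o[1]:o[1]+w,o[0]:o[0]+w]; im=cv2.resize(im,None,fx=f,fy=f,interpolation=cv2.INTER_CUBIC)
    def dr(P,col):
        q=((proj(n,P)-o+.5)*f-.5); cv2.polylines(im,[np.round(q*16).astype(np.int32)],True,col,1,cv2.LINE_AA,4)
    for z,col in((0,(0,0,255)),(.023,(0,200,0))): dr(np.c_[cx+.066*np.cos(a),cy+.066*np.sin(a),0*a+z+z0],col)
    for z,col in((.053,(255,0,255)),):
        dr([(cx+c*u-s*v,cy+s*u+c*v,z+z0) for u,v in((.035,.007),(-.035,.007),(-.035,-.007),(.035,-.007))],col)
    cv2.imwrite(name,im)
E
python3 -c "
from ov2 import *
ov2(cv2.imread('pics/l_side.png'),'side',.588,-.1746,.1064,.483,(250,160),'pics/l2.png',80,7)"
```

```text
(no output)
```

View pics/l2.png

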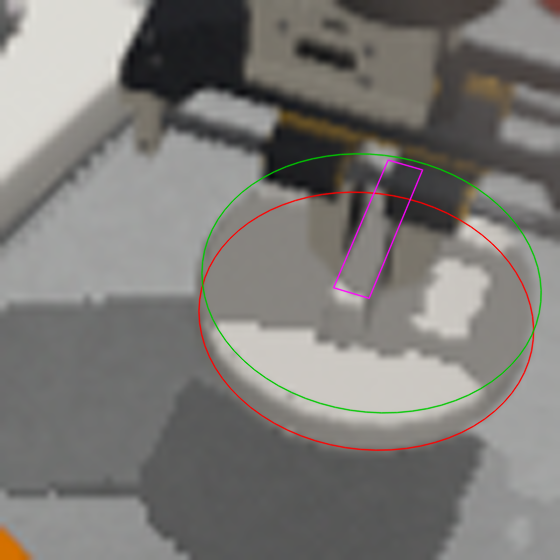

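Call:
play_rows([
  [-0.12,-0.06,-0.02,0,0,0,1],
  [-0.24,-0.13,0,0,0,0,1],
  [-0.25,-0.13,0,0,0,0,1],
  [-0.25,-0.13,0,0,0,0,1],
  [-0.25,-0.13,0,0,0,0,1],
])

```text
clock: 10.6
position: [0.5844, 0.0104, 0.134]
ee_rot: [2.67, -1.642, 0.0]
force: [1.4, 1.1, -1.0]
width: 0.148
```

```bash
python3 -c "
from h import *
plan([.5889,.1175,.14],.48-np.pi/2,1,15)"
```

```text
t 10.6 pos [0.5844 0.0104 0.134 ] yaw -1.1027 tilt [-0.0035 -0.0058] F [ 1.42  1.09 -0.98] T [ 0.    0.08 -0.05] w 0.148 left [0.0001 0.     0.    ]
[[-0.208,-0.116,-0.015,0.004,-0.002,-0.008,1],[-0.207,-0.117,-0.014,0.004,-0.003,-0.008,1],[-0.207,-0.118,-0.014,0.004,-0.002,-0.008,1]]
```

Call:
play_rows([
  [-0.2,-0.12,-0.03,0.004,-0.002,-0.01,1],
  [-0.2,-0.12,-0.02,0.004,-0.002,-0.01,1],
  [-0.1,-0.06,0,0,0,0,1],
  [-0.02,-0.01,0,0,0,0,1],
  [0,0,0,0,0,0,1],
])

```text
clock: 11.1
position: [0.5862, 0.112, 0.1354]
ee_rot: [2.686, -1.615, -0.011]
force: [-0.3, -0.2, -1.7]
width: 0.15
```

```bash
python3 -c "
from h import *
plan([.5889,.1175,.125],.48-np.pi/2,1,15)"
```

```text
t 11.1 pos [0.5862 0.112  0.1354] yaw -1.0825 tilt [-0.0101 -0.0027] F [-0.31 -0.2  -1.69] T [-0.11  0.06 -0.03] w 0.15 left [ 0.     -0.0001  0.    ]
[[-0.024,-0.034,0.069,0.02,0.005,0.017,1]]
```

Call:
play_rows([
  [-0.024,-0.034,0.05,0.018,0.004,0.01,1],
  [0,0,0.02,0,0,0,1],
  [0,0,0,0,0,0,1],
])

```text
clock: 11.4
position: [0.5889, 0.1125, 0.1235]
ee_rot: [2.68, -1.633, 0.0]
force: [-0.2, 0.1, -1.7]
width: 0.153
```

```bash
python3 -c "
from h import *
from ov2 import *
plan([.5889,.1175,.11],.48-np.pi/2,1,15)
p=observe()['position']
im=get_image('side'); cv2.imwrite('pics/p_side.png',im)
ov2(im,'side',p[0],p[1],p[2]-.0306,.483,(185,105),'pics/p2.png',90,6)"
```

```text
t 11.4 pos [0.5889 0.1125 0.1235] yaw -1.0946 tilt [-0.0012 -0.0024] F [-0.22  0.11 -1.72] T [-0.06  0.16  0.01] w 0.153 left [-0.0001 -0.      0.    ]
[[-0.03,-0.016,0.09,0.004,-0.003,-0.008,1]]
```

View pics/p2.png

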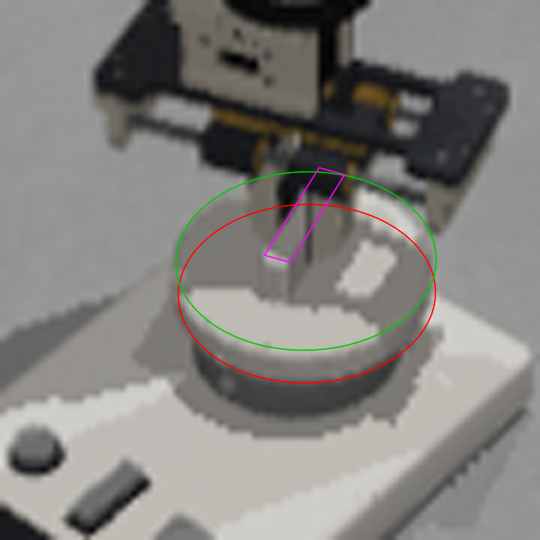

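The overlay matches the held cover to within about a pixel, so I'll align in y and descend toward the bevel.

Call:
play_rows([
  [-0.03,-0.015,0.03,0.003,-0.002,0,1],
  [0,0,0.05,0,0,0,1],
  [0,0,0.02,0,0,0,1],
])

```text
clock: 11.75
position: [0.5893, 0.1163, 0.1081]
ee_rot: [-2.681, 1.638, -0.002]
force: [0.0, -0.3, -1.7]
width: 0.15
```

```bash
python3 -c "
from h import *
plan([.5887,.1175,.1],.48-np.pi/2,1,15)"
```

```text
t 11.75 pos [0.5893 0.1163 0.1081] yaw -1.0971 tilt [ 0.001  -0.0004] F [ 0.02 -0.35 -1.71] T [-0.12  0.15 -0.01] w 0.15 left [-0. -0. -0.]
[[-0.009,0.0,0.054,-0.001,-0.002,-0.013,1]]
```

Call:
play_rows([
  [-0.009,0,0.03,0,0,-0.005,1],
  [0,0,0.02,0,0,0,1],
  [0,0,0.01,0,0,0,1],
])

```text
clock: 12.05
position: [0.5884, 0.1176, 0.0978]
ee_rot: [2.683, -1.634, 0.001]
force: [-0.0, 0.1, 1.4]
width: 0.147
```

```bash
python3 -c "
from h import *
plan([.5887,.1175,.097],.48-np.pi/2,1,15)"
```

```text
t 12.05 pos [0.5884 0.1176 0.0978] yaw -1.0941 tilt [ 0.0003 -0.0008] F [-0.01  0.07  1.43] T [0.05 0.09 0.04] w 0.147 left [ 0.     -0.     -0.0001]
[[0.001,-0.001,0.005,0.0,-0.002,-0.007,1]]
```

Call:
play_rows([
  [0,0,0.015,0,0,0,1],
  [0,0,0.015,0,0,0,1],
])

```text
clock: 12.25
position: [0.5906, 0.1186, 0.095]
ee_rot: [-2.68, 1.632, -0.005]
force: [-1.4, 1.7, 10.7]
width: 0.146
```

```bash
python3 -c "
from h import *
plan([.5887,.1175,.09],.48-np.pi/2,1,15)"
```

```text
t 12.25 pos [0.5906 0.1186 0.095 ] yaw -1.0938 tilt [0.0046 0.0016] F [-1.39  1.7  10.7 ] T [ 0.46  0.55 -0.04] w 0.146 left [-0.  0. -0.]
[[0.001,0.015,0.033,-0.01,-0.001,-0.006,1]]
```

Call:
play_rows([
  [0,0.01,0.015,-0.005,0,0,1],
  [0,0,0.015,0,0,0,1],
])

```text
clock: 12.45
position: [0.5918, 0.1191, 0.0932]
ee_rot: [-2.678, 1.63, -0.007]
force: [-4.2, 0.2, 11.3]
width: 0.152
```

```bash
python3 -c "
from h import *
plan([.5887,.1175,.086],.48-np.pi/2,1,15)"
```

```text
t 12.45 pos [0.5918 0.1191 0.0932] yaw -1.0934 tilt [0.0074 0.0036] F [-4.19  0.2  11.29] T [0.08 1.16 0.04] w 0.152 left [ 0. -0.  0.]
[[0.0,0.024,0.048,-0.016,-0.0,-0.005,1]]
```

Call:
play_rows([
  [0,0.022,0.015,-0.016,0,0,1],
  [0,0,0.01,0,0,0,1],
])

```text
clock: 12.65
position: [0.5912, 0.1191, 0.0917]
ee_rot: [-2.68, 1.63, -0.004]
force: [-2.5, 0.2, 5.3]
width: 0.145
```

```bash
python3 -c "
from h import *
plan([.5887,.1175,.086],.48-np.pi/2,1,15)"
```

```text
t 12.65 pos [0.5912 0.1191 0.0917] yaw -1.0929 tilt [0.0049 0.003 ] F [-2.53  0.25  5.33] T [-0.03  0.95  0.04] w 0.145 left [0.     0.0001 0.    ]
[[0.002,0.02,0.038,-0.012,0.001,-0.004,1]]
```

Call:
play_rows([
  [0,0.015,0.015,-0.012,0,0,1],
  [0,0,0.015,0,0,0,1],
])

```text
clock: 12.85
position: [0.5911, 0.1193, 0.089]
ee_rot: [-2.681, 1.63, -0.002]
force: [-2.5, 0.8, 2.1]
width: 0.148
```

```bash
python3 -c "
from h import *
plan([.5887,.1175,.0826],.48-np.pi/2,1,15)"
```

```text
t 12.85 pos [0.5911 0.1193 0.089 ] yaw -1.0923 tilt [0.0036 0.0028] F [-2.47  0.83  2.07] T [ 0.12  0.6  -0.  ] w 0.148 left [ 0. -0.  0.]
[[0.003,0.02,0.043,-0.009,0.002,-0.003,1]]
```

Call:
play_rows([
  [0,0.01,0.015,-0.01,0,0,1],
  [0,0,0.015,0,0,0,1],
  [0,0,0.005,0,0,0,1],
])

```text
clock: 13.15
position: [0.5902, 0.1195, 0.083]
ee_rot: [-2.684, 1.63, 0.001]
force: [1.4, 1.5, -3.8]
width: 0.148
```

```bash
python3 -c "
from h import *
plan([.5887,.1175,.0826],.48-np.pi/2,1,15)"
```

```text
t 13.15 pos [0.5902 0.1195 0.083 ] yaw -1.0916 tilt [-0.0001  0.0011] F [ 1.4   1.53 -3.81] T [ 0.28 -0.12 -0.06] w 0.148 left [ 0. -0.  0.]
[[0.007,0.015,0.003,-0.001,0.002,-0.002,1]]
```

Call:
play_rows([
  [0,0,0.005,0,0,0,1],
  [0,0,0.005,0,0,0,1],
])

```text
clock: 13.35
position: [0.5901, 0.1195, 0.0826]
ee_rot: [-2.684, 1.63, 0.002]
force: [-4.8, 2.0, 14.5]
width: 0.147
```

```bash
python3 -c "
from h import *
plan([.5887,.1175,.0826],.48-np.pi/2,1,15)"
```

```text
t 13.35 pos [0.5901 0.1195 0.0826] yaw -1.0915 tilt [-0.0007  0.0019] F [-4.81  2.01 14.53] T [ 0.18  1.03 -0.07] w 0.147 left [-0.0001  0.      0.    ]
[[0.008,0.014,-0.0,-0.001,0.004,-0.001,1]]
```

It's home at exactly 0.0826 with 14.5 N. Next I'll check that the push is steady and take pictures.

```bash
python3 -c "
from h import *
for n in('top','side'):
    im=get_image(n); cv2.imwrite('pics/f_%s.png'%n,im)
    for i in range(2): print(observe()['clock'],observe()['force'].round(2),observe()['position'].round(4))
a=cv2.imread('pics/f_top.png')[130:250,140:300];b=cv2.imread('pics/f_side.png')[110:230,150:310]
cv2.imwrite('pics/f.png',cv2.resize(np.hstack([a,b]),None,fx=2.5,fy=2.5,interpolation=cv2.INTER_CUBIC))"
```

```text
13.4 [-3.71  2.02  9.38] [0.5901 0.1195 0.0826]
13.4 [-3.71  2.02  9.38] [0.5901 0.1195 0.0826]
13.45 [-4.38  1.    8.07] [0.5901 0.1196 0.0826]
13.45 [-4.38  1.    8.07] [0.5901 0.1196 0.0826]
```

View pics/f.png

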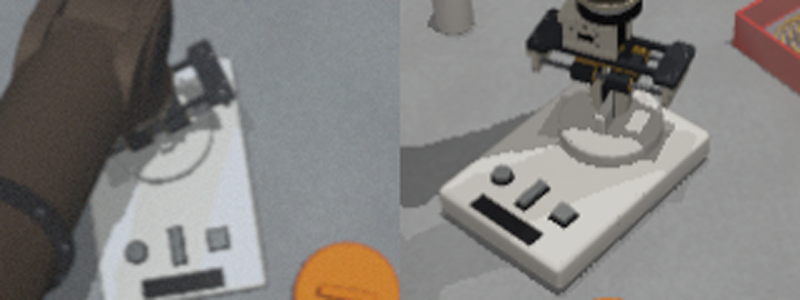

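Call:
play_rows([
  [0,0,0.002,0,0,0,1],
  [0,0,0.002,0,0,0,1],
])

```text
clock: 13.65
position: [0.5901, 0.1196, 0.0826]
ee_rot: [-2.684, 1.629, 0.002]
force: [-2.6, 1.5, 4.4]
width: 0.15
```

The picture shows the cover seated flat on the platform, all keys up, and the bottle undisturbed. The push relaxes toward the per-row offset, so I need to find which offset holds 15 N.

Call:
play_rows([
  [0,0,0.01,0,0,0,1],
  [0,0,0.01,0,0,0,1],
])

```text
clock: 13.85
position: [0.5901, 0.1196, 0.0825]
ee_rot: [-2.682, 1.629, 0.004]
force: [-8.8, 1.6, 23.1]
width: 0.148
```

```bash
python3 -c "
from h import *
for n in range(8):
    get_image('side'); o=observe(); print(round(o['clock'],2),o['force'].round(2),o['position'].round(4))"
```

```text
13.9 [-8.18  1.93 22.06] [0.5901 0.1196 0.0826]
13.95 [-8.62  2.43 21.59] [0.5901 0.1196 0.0825]
14.0 [-8.49  2.45 22.02] [0.5901 0.1196 0.0825]
14.05 [-8.97  1.31 21.41] [0.5901 0.1195 0.0825]
14.1 [-9.14  2.   22.04] [0.5901 0.1196 0.0825]
14.15 [-7.91  1.68 22.19] [0.5901 0.1196 0.0825]
14.2 [-6.81  1.85 22.72] [0.5901 0.1196 0.0826]
14.25 [-8.5   2.88 21.64] [0.5901 0.1196 0.0826]
```

Call:
play_rows([
  [0,0.003,0.007,0,0,0,1],
  [0,0.003,0.007,0,0,0,1],
])

```text
clock: 14.45
position: [0.5901, 0.1196, 0.0826]
ee_rot: [-2.68, 1.627, 0.003]
force: [-4.0, 3.1, 12.5]
width: 0.153
```

```bash
python3 -c "
from h import *
for n in range(6):
    get_image('side'); o=observe(); print(round(o['clock'],2),o['force'].round(2),o['position'].round(4))
plan([.59,.1195,.0826],-1.0915,1)"
```

```text
14.5 [-3.25  1.58 13.21] [0.5901 0.1196 0.0826]
14.55 [-2.97  2.67 12.94] [0.5901 0.1196 0.0826]
14.6 [-3.53  3.27 13.06] [0.5901 0.1196 0.0826]
14.65 [-3.77  2.7  13.11] [0.5901 0.1196 0.0826]
14.7 [-3.72  2.24 13.66] [0.5901 0.1196 0.0826]
14.75 [-4.35  2.36 13.64] [0.5901 0.1196 0.0826]
t 14.75 pos [0.5901 0.1196 0.0826] yaw -1.0911 tilt [0.0017 0.0068] F [-4.35  2.36 13.64] T [ 0.1   0.84 -0.03] w 0.148 left [-0.  0.  0.]
[[-0.0,0.001,-0.0,-0.009,0.011,0.001,1]]
```

Call:
play_rows([
  [0,0.003,0.007,-0.004,0.006,0,1],
  [0,0.003,0.0075,-0.004,0.004,0,1],
])

```text
clock: 14.95
position: [0.5901, 0.1195, 0.0826]
ee_rot: [-2.683, 1.628, -0.001]
force: [-4.6, 1.8, 15.6]
width: 0.146
```

```bash
python3 -c "
from h import *
for n in range(5):
    get_image('side'); o=observe(); print(round(o['clock'],2),o['force'].round(2),o['position'].round(4))
plan([.59,.1195,.0826],-1.0915,1)"
```

```text
15.0 [-3.85  2.16 14.82] [0.5901 0.1195 0.0826]
15.05 [-4.88  1.35 16.14] [0.5901 0.1195 0.0826]
15.1 [-4.73  2.46 14.05] [0.5901 0.1196 0.0826]
15.15 [-4.52  1.66 14.62] [0.5901 0.1196 0.0826]
15.2 [-5.49  1.53 14.72] [0.5901 0.1195 0.0826]
t 15.2 pos [0.5901 0.1195 0.0826] yaw -1.0911 tilt [0.0021 0.0026] F [-5.49  1.53 14.72] T [ 0.28  1.04 -0.07] w 0.145 left [-0.  0.  0.]
[[-0.0,0.001,-0.0,-0.006,0.003,0.001,1]]
```

```bash
python3 -c "
from ov2 import *
im=get_image('side'); cv2.imwrite('pics/e_full.png',im)
ov2(im,'side',.5901,.1195,.052,.483,(185,110),'pics/e2.png',80,4)
a=cv2.imread('pics/e2.png'); b=cv2.copyMakeBorder(im,0,0,0,0,0)[:320,:430]; cv2.imwrite('pics/e.png',np.hstack([a,b]))"
```

```text
(no output)
```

View pics/e.png

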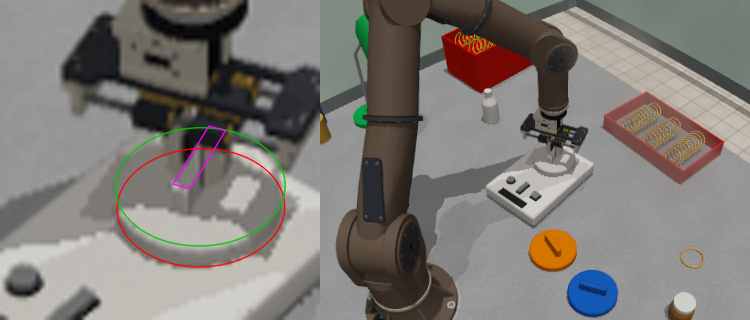

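The outline for the seated pose matches the cover on the platform (around 200,200 in the crop). The bottle, jar, bangle and look-alikes haven't moved, so I'm handing in.

```bash
python3 -c "
from cell import *
o=observe(); print(o['clock'],o['force']); print(sign_off())"
```

```text
15.25 [-4.67050319  2.3943077  14.6303755 ]
the job is handed in; nothing more can be done
None
```

I pressed the round, square and long keys in that order, each to the bottom and back up. Then I pinched the white cover by its rib and pushed it over the platform until it snapped home. The job was handed in at 15.25 s with the cover still held.

**Cover:** the last checks put its underside 2 mm above the deck, which is its home height, with the tool tilted about 0.2°. The side-view outline agreed with the seated position.

**Final push:** it was steady at 14–16 N, and 14.6 N at hand-in. About 5 N of sideways force remained.

**Bystanders:** the bottle, jar, bangle and the orange and blue covers looked unmoved in the last picture.

**What went less well:**
- **Round key:** the closed fingertips bottomed on it at about 51 N for a moment. That was well under the 120 N wrist limit, but more than I intended; the 40 N limit is stated for the arm and gripper body, and this was the fingertips. The square and long keys peaked at about 11–12 N.
- **Final push setting:** while I tuned it, the push on the seated cover ranged from about 4 to 23 N.

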